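# Zero the balance and tare the jar with the membrane keypad

### The job

Get the balance ready for filling a jar, using its remote keypad: while the weighing pan is still empty, press the square zero key and keep pushing for about half a second; then stand the smaller of the two ointment jars at the left of the balance upright in the middle of the pan and let go of it; then press the round tare key likewise. The keys hardly move, so press each straight down until you clearly feel about 7 N, but never ram it (stay well under 35 N); do not press the narrow bar key between them, and leave the large jar and the beaker where they stand, and the small jar on the pan.

Things in the scene. Friction and masses are not known exactly. Their poses are not given: they have to be found in the camera images.
- balance: Laboratory balance, olive-grey, fixed to the worktop, 362 (x) x 256 mm (y), 90 mm high without the pan; origin under its housing on the worktop, +x away from its display (display towards the robot at yaw 0), z up. Its own small keys are out of use and do not move. A square stainless pan, 201 x 201 mm, is fixed on top.
- pan_top (a point): Centre of the upper face of the weighing pan (about 96 mm above the worktop); axes as the balance. The pan is flat here, its rim rises about 4 mm; the jar is to stand with its centre within 45 mm of this point.
- jar_mid (a point): The smaller ointment jar, plain white plastic with a screw lid on: 58 mm diameter, 40 mm high, about 0.1 kg, loose. Body 56 mm diameter up to 27 mm height, lid 58 mm diameter from 27 to 40 mm. The point is its centre, 20 mm above its foot; z is its upright axis.
- big_jar_mid (a point): Bystander: the larger white ointment jar, 81 mm diameter, 75 mm high, loose; the point is its centre, 37.5 mm above its foot. It and the smaller jar may stand in either of two places at the left.
- beaker_mid (a point): Bystander: clear beaker, 67 x 60 x 92 mm high, loose, beyond the keypad; the point is its centre, 46 mm above its foot.
- keypad: Remote keypad: low grey housing, 100 (x) x 160 mm (y), fixed to the worktop right of the balance; origin under its centre. Its black face is 30 mm high in the middle and rises 0.105 rad along +x (low edge towards the robot at yaw 0). Three white raised membrane keys lie in a row at x = -12 mm: square zero key y = +50 mm, narrow bar key y = 0, round tare key y = -50 mm; display window behind.
- zero_key_top (a point): Centre of the top of the square zero key (32 x 32 mm, standing 4 mm out of the face, about 32 mm above the worktop); z is square to the sloping face, the key is pressed against z.
- tare_key_top (a point): Centre of the top of the round tare key (34 mm diameter, standing 4 mm out of the face, about 32 mm above the worktop); z is square to the sloping face, the key is pressed against z.
- print_key_top (a point): Centre of the top of the narrow bar key (32 x 12 mm, its length across the row), between the other two; not to be pressed.
- zero_key (a joint): Travel of the square zero key in m: 0 = up, 0.002 = hard stop; spring 6000 N/m (1.2 mm at 7 N, stop at 12 N), responds from 4.5 N, springs back by itself.
- tare_key (a joint): Travel of the round tare key in m: 0 = up, 0.002 = hard stop; spring 6000 N/m (1.2 mm at 7 N, stop at 12 N), responds from 4.5 N, springs back by itself.
- print_key (a joint): Travel of the narrow bar key in m: 0 = up, 0.002 = hard stop; not to be pressed.
There are look-alikes about, which are no part of the job. What is shaped like the part that bears jar_mid but brown or turquoise is not meant.

How it is judged:
On the way, in this order (a step that is already met when the one before it is completed fails the run):
1. the square zero key is pushed with at least 4.5 N, with the pan still empty (value of joint zero_key above 0.0006 m and contact force between anything else and zero_key above 4.5 N and horizontal distance between jar_mid and pan_top above 0.13 m), for 0.2 s.
2. the smaller jar stands on the pan, its centre within 45 mm of the middle, let go (horizontal distance between jar_mid and pan_top below 0.045 m and z of jar_mid in the frame of pan_top between 0.014 and 0.026 m and angle between jar_mid's own z axis and vertical below 0.1 rad and contact force between the fingers and jar below 0.1 N), for 0.2 s.
3. the round tare key is pushed with at least 4.5 N, with the jar standing free on the pan (value of joint tare_key above 0.0006 m and contact force between anything else and tare_key above 4.5 N and horizontal distance between jar_mid and pan_top below 0.045 m and contact force between the fingers and jar below 0.1 N), for 0.2 s.
At the end, for the whole second after the job is handed in: The smaller jar stands upright (within 0.1 rad) and at rest on the weighing pan, its centre within 45 mm of the pan's centre, and the zero and tare keys are up again (horizontal distance between jar_mid and pan_top below 0.045 m and z of jar_mid in the frame of pan_top between 0.014 and 0.026 m and angle between jar_mid's own z axis and vertical below 0.1 rad and linear speed of jar below 0.02 m/s and value of joint each of zero_key, tare_key below 0.0005 m); the robot touches nothing.
It fails at once if the narrow bar key is pressed (value of joint print_key above 0.0008 m).
It fails at once if a key is rammed with more than 35 N (contact force between anything else and zero_key above 35 N or contact force between anything else and tare_key above 35 N).
It fails at once if the large jar is moved by more than 25 mm (distance of big_jar_mid from where it was at the start of the episode above 0.025 m).
It fails at once if the beaker is moved by more than 25 mm (distance of beaker_mid from where it was at the start of the episode above 0.025 m).
It also fails if it takes over 61 s, if anything falls off the work surface, if the arm or the gripper's body presses on something with over 40 N, if the wrist force passes 120 N, or if a joint passes its speed limit or range.

### The arm

A 7-joint arm with a two-finger parallel gripper is mounted at the origin on a cart in front of the work surface, level with it; the furniture and walls round the work are solid. World frame = base frame: x ahead of the robot, y to its left, z up, the work surface at z = 0. Lengths are in m, angles in rad, forces in N, time in s.
With the tool pointing down it reaches from about 0.4 to 0.925 m from the base axis. Payload 4.1 kg.
Tool frame: the origin (TCP) lies at the very end of the fingers, on their centre line; the grasp point (between the pads) lies r.grip_point_offset behind it (r.grip_point_offset is the distance from the TCP to the grasp point, in m); z points along the fingers, y is the line along which they close (so a half turn about z gives the same grasp; the last joint's range is limited). The gripper opens to 85 mm and grips with 20 to 120 N. Pads are 22 mm wide; open, the fingers measure 114 mm over their backs; the gripper's body (76 mm by 85 mm) begins 54 mm behind the grasp point. The pads swing forward as they close: fully open they stand 13 mm farther back than shut.
Start: joints at [-1.39, 0.398, 0.045, 1.537, -0.019, 1.207, -0.051], TCP at [0.179, 0.625, 0.231] pointing down, gripper open.
Joint ranges: [-2.82, 2.82], [-0.49, 2.23], [-1.37, 1.46], [0, 2.46], [-1.36, 4.5], [0.23, 2], [-2.94, 2.94]. Speed limits (rad/s): [2.57, 2.57, 3.14, 3.14, 3.14, 3.14, 3.14].

### API

Orientations are given as a 3x3 rotation matrix whose columns are the frame's x, y, z axes.
In Python, from station import r, cams gives the robot as it stands.
- The arm moves only by the shell command python3 -m jog 'ROWS' [OPENING] [FORCE]. ROWS is JSON, one flat list of numbers, 4 for each row, row after row: the shift along the tool's x, y, z scaled (see below), then the turn about the tool's z scaled (see below). A call has 1 to 20 rows; each row shifts and turns the commanded pose from where the row before left it, along the tool's axes as they then stand; what a row does not reach is not made up. The controller multiplies each number of a shift by 0.02 m and each number of a turn by 45 degrees. A row lasts 1/12 s, in which the tool goes at most 41.7 mm and 7.16 degrees, less where a joint would pass 70% of its speed; a pose out of reach is approached as far as the arm can. A call with a number of a shift or a turn outside -1 to 1 is refused whole. A call with a gripper value outside its range is refused whole. OPENING is the gripper's target within -1 to 1 (fully open at 1, half-way at 0, shut at -1), set as the call begins (- or left out, the last holds). The fingers move at their own pace and stop on an object; FORCE is the grip in N (left out, the last holds). Time passes only in rows, so rows that do not move let the fingers close. It gives the time, the measured TCP pose, the force, the opening and the grip force at its end, in the units of the state.
- r.read_state(): the state, without advancing time (a new reading comes with each control period).
- cams.get_image(name): name is "side" or "top"; returns a dict with "color" (400x640x3 uint8, red, green, blue), "depth" (400x640 float32, m along the optical axis (not along the pixel's ray), 0 where there is no reading), "fx", "fy", "cx", "cy" (pixels), "R" (3x3) and "t" (3): a world point X has camera coordinates R X + t. Camera axes: x right, y down, z forward; pixel columns grow to the right and rows downward; lengths in m; the calibration is good to about 2 mm. A picture is of the moment at which its call begins.
- r.hand_in(): hands the job in; it is judged then, once.
The state is a dict: "t": time; "qpos": joint angles; "joint_vel": joint speeds; "effort": joint torques, N m; "tool_pos": TCP position; "eef_rot": TCP orientation; "wrist_force": force on the tool from outside, world axes, zero at the start; "ft_torque": the same for the moment, N m; "gripper_width": finger opening in m; "grip_force": force on a finger pad.
Only numpy, scipy, OpenCV 4.12 (cv2) and the standard library are available. Lean on these libraries where they do the work, as an engineer would, in place of code of your own. Each camera call takes 0.05 s, during which the arm holds its last target. There are 200 camera calls.

## Working session

There is one attempt and no reset: what is moved stays moved. The work goes in short steps, Python scripts to look and compute and a shell command to move; the robot and the scene stay as the last step left them, time stands still between calls to the robot, and variables do not carry over. Pictures are saved under pics/ and viewed, at most 10 in all, crops included, and the job is handed in when it is done.

```bash
ls; mkdir -p pics
cat > h.py <<'E'
import numpy as np,cv2
from station import r,cams
def cloud(im):
    d=im["depth"];v,u=np.mgrid[:d.shape[0],:d.shape[1]]
    P=np.stack([(u-im["cx"])/im["fx"]*d,(v-im["cy"])/im["fy"]*d,d],-1)
    W=(P-im["t"])@im["R"]; W[d==0]=np.nan
    return W
def ray(im,u,v,z):
    c=-im["R"].T@im["t"]; d=im["R"].T@np.array([(u-im["cx"])/im["fx"],(v-im["cy"])/im["fy"],1])
    return c+d*(z-c[2])/d[2]
E
python3 - <<'E'
from h import *
import pickle
for n in("top","side"):
    im=cams.get_image(n);cv2.imwrite(f"pics/{n}1.png",im["color"][...,::-1]);pickle.dump(im,open(n+".pkl","wb"))
    print(n,-im["R"].T@im["t"],im["R"][2],im["fx"])
s=r.read_state();print(s["tool_pos"],s["eef_rot"],s["t"],s["wrist_force"],r.grip_point_offset)
E
```

```text
pics
top [0.27106506 0.00954855 1.32387161] [ 0.22473532  0.01458492 -0.97431069] 436.51549086323075
side [ 0.27849758 -1.25650494  1.1190812 ] [ 0.15171731  0.77335129 -0.61555637] 503.23563733509366
[0.17933228 0.62417097 0.23036201] [[-9.61132961e-01  2.76085641e-01 -3.87060203e-04]
 [ 2.76085893e-01  9.61131423e-01 -1.72266251e-03]
 [-1.03586660e-04 -1.76256958e-03 -9.99998441e-01]] 0.1 [-0.66381262  0.56746011  0.46693524] 0.0187
```

View pics/top1.png

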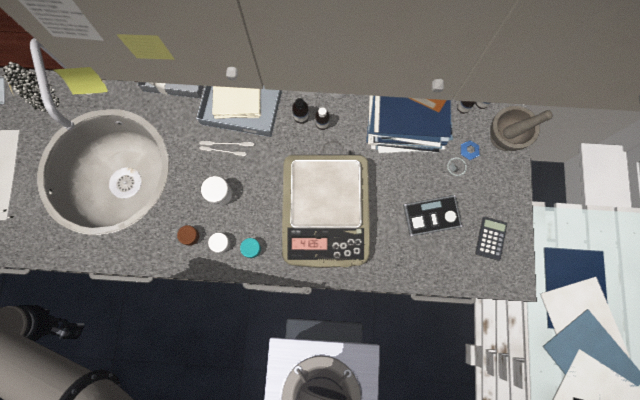

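View pics/side1.png

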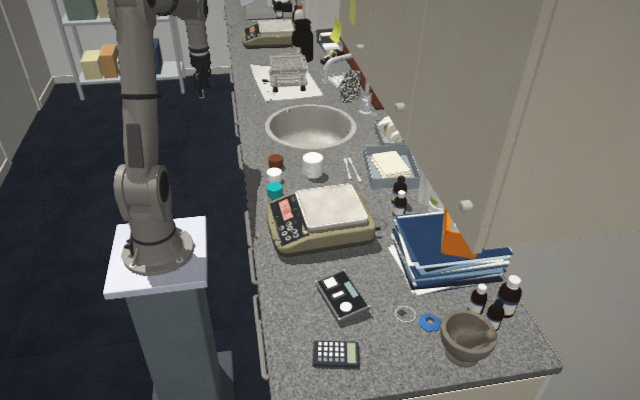

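Top view: the white jars are at (214,190), which is larger, and (218,242), which is smaller. The brown (187,235) and turquoise (250,247) jars are look-alikes. The target is the white one at (218,242), since it is plain white and smaller. The keypad is at (433,215) with the square zero key at about (418,222) and the round tare key at about (450,216). The calculator at (491,238) is a decoy. The next step measures these and confirms with a crop.

Run:
```python
from h import *
import pickle
im=pickle.load(open("top.pkl","rb"));W=cloud(im);c=im["color"].astype(int)
m=((c.min(-1)>165)&(c.max(-1)-c.min(-1)<40)).astype(np.uint8)
n,l,st,ce=cv2.connectedComponentsWithStats(m)
for i in range(1,n):
    u,v=ce[i]
    if st[i,4]>15 and 180<u<470 and 150<v<265:
        h=np.nanmedian(W[l==i][:,2]); w=l==i
        a=cv2.minAreaRect(np.argwhere(w)[:,::-1].astype(np.float32))
        print(ce[i].round(1),st[i],"h",h.round(3),"p",ray(im,u,v,h).round(4),"p32",ray(im,u,v,.032).round(4), np.round(a[1],1),round(a[2]))
# pan/balance: depth masks
for nm,lo,hi,(x0,x1,y0,y1) in(("pan",.09,.115,(270,380,150,232)),("balance",.06,.12,(270,385,145,275)),("keypad",.018,.045,(395,470,190,240))):
    w=np.zeros(m.shape,bool);w[y0:y1,x0:x1]=1
    w&=(W[...,2]>lo)&(W[...,2]<hi)
    if nm=="pan": w&=(c.min(-1)>130)
    p=W[w][:,:2].astype(np.float32);a=cv2.minAreaRect(p)
    print(nm,a,np.nanmedian(W[w][:,2]),np.percentile(p,[1,99],axis=0).round(3).tolist())
b=cv2.resize(im["color"][140:280,170:300,::-1],None,fx=3.5,fy=3.5,interpolation=2)
k=cv2.resize(im["color"][190:245,395:475,::-1],None,fx=3.5*1.2,fy=8.9,interpolation=2)
k=cv2.resize(k,(340,b.shape[0]));cv2.imwrite("pics/crop1.png",np.hstack([b,k]))
```

```text
[222.3 150.7] [199 146  47  10 112] h 0.006 p [0.7072 0.3612 0.0056] p32 [0.6984 0.3542 0.032 ] [46.7  3.7] 8
[325.4 193.6] [ 290  160   72   68 4725] h 0.097 p [0.5662 0.024  0.0972] p32 [0.5819 0.0247 0.032 ] [71. 67.] 0
[213.7 188.8] [201 176  27  27 556] h 0.075 p [0.5649 0.3539 0.0753] p32 [0.5751 0.3659 0.032 ] [24.7 26.9] 45
[450.  215.9] [445 211  11  11  98] h 0.034 p [ 0.5367 -0.3531  0.0341] p32 [ 0.5371 -0.3537  0.032 ] [10. 10.] 90
[433.7 218.9] [431 214   6  11  42] h 0.034 p [ 0.5246 -0.3044  0.0336] p32 [ 0.5249 -0.3048  0.032 ] [10.2  3.9] 76
[417.6 221.8] [412 216  12  12 111] h 0.033 p [ 0.5128 -0.2563  0.0333] p32 [ 0.5131 -0.2566  0.032 ] [10.4 10.5] 81
[217.5 242.2] [208 233  20  20 312] h 0.04 p [0.4125 0.3331 0.0396] p32 [0.4134 0.335  0.032 ] [19. 19.] 90
pan ((0.567771852016449, 0.025203756988048553), (0.2004503309726715, 0.20082183182239532), 3.690917730331421) 0.09721020367031336 [[0.468, -0.074], [0.667, 0.124]]
balance ((0.5322606563568115, 0.022581733763217926), (0.3182222843170166, 0.2530111074447632), 3.578195571899414) 0.09417106965404132 [[0.403, -0.101], [0.688, 0.148]]
keypad ((0.5378684401512146, -0.30139318108558655), (0.1000918298959732, 0.16228599846363068), 14.087785720825195) 0.03190546792575112 [[0.479, -0.381], [0.595, -0.219]]
```

View pics/crop1.png

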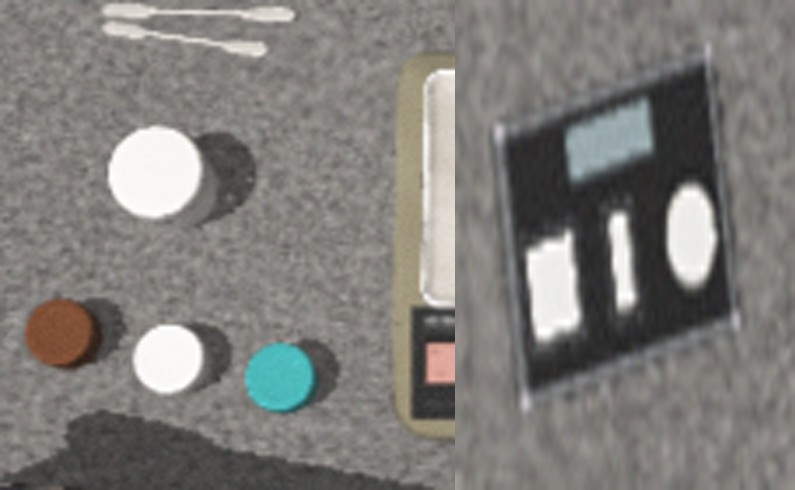

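The crop confirms it: small white jar at (0.4125, 0.333), between the brown and turquoise ones, with the larger jar behind. The zero key is at (0.513, -0.2565), the tare key at (0.537, -0.3535) and the pan centre at (0.567, 0.0245), with heights and sizes matching the description. First I turn the tool so its y axis lies along world x, with the gripper shut, then move across.

```bash
python3 -m jog '[0,0,0,0.15, 0,0,0,0.15, 0,0,0,0.15, 0,0,0,0.15, 0,0,0,0.15, 0,0,0,0.15, 0,0,0,0.15, 0,0,0,0.15, 0,0,0,0.15, 0,0,0,0.15, 0,0,0,0.144]' -1
python3 -m jog '[-1,1,0,0, -1,1,0,0, -1,1,0,0, -1,1,0,0, -1,1,0,0, -1,1,0,0, -1,1,0,0, -1,1,0,0, -1,1,0,0, -1,1,0,0, -1,1,0,0, -1,1,0,0, -1,1,0,0, -1,1,0,0, -1,1,0,0, -1,1,0,0, 0,0,0,0]'
```

```text
t: 1.02
tool_pos: [0.1793, 0.6244, 0.2307]
eef_rot: [[0.006, 1.0, -0.0], [1.0, -0.006, -0.001], [-0.001, -0.0, -1.0]]
wrist_force: [1.3, -0.4, -1.2]
gripper_width: 0.0002
grip_force: 0.0
t: 2.43
tool_pos: [0.5039, 0.2979, 0.2314]
eef_rot: [[0.01, 1.0, 0.003], [1.0, -0.01, -0.004], [-0.004, 0.003, -1.0]]
wrist_force: [-0.2, -1.0, -0.4]
gripper_width: -0.0002
grip_force: 0.0
```

```bash
python3 -m jog '[-1,0,0,0, -1,0,0,0, -1,0,0,0, -1,0,0,0, -1,0,0,0, -1,0,0,0, -1,0,0,0, -1,0,0,0, -1,0,0,0, -1,0,0,0, -1,0,0,0, -1,0,0,0, -1,0,0,0, -1,0,0,0, -1,0,0,0, -1,0,0,0, -1,0,0,0, -1,0,0,0]'
python3 -m jog '[-1,0,0.5,0, -1,0,0.5,0, -1,0,0.5,0, -1,0,0.5,0, -1,0,0.5,0, -1,0,0.5,0, -1,0,0.5,0, -1,0,0.5,0, -1,0,0.5,0, -0.7,0,0.5,0, 0,0,1,0, 0,0,1,0, 0,0,0,0, 0,0,0,0]'
```

```text
t: 3.93
tool_pos: [0.498, -0.056, 0.2309]
eef_rot: [[-0.001, 1.0, -0.001], [1.0, 0.001, 0.001], [0.001, -0.001, -1.0]]
wrist_force: [0.3, 1.2, 0.6]
gripper_width: 0.0003
grip_force: 0.0
t: 5.1
tool_pos: [0.498, -0.2484, 0.0905]
eef_rot: [[-0.0, 1.0, -0.003], [1.0, 0.0, 0.002], [0.002, -0.003, -1.0]]
wrist_force: [-0.8, -0.1, 0.9]
gripper_width: -0.0
grip_force: 0.0
```

```bash
python3 -m jog '[-0.4,0.75,0.6,0, 0,0,0.6,0, 0,0,0.6,0, 0,0,0.6,0, 0,0,0,0, 0,0,0,0]'
python3 - <<'E'
from h import *
im=cams.get_image("side");cv2.imwrite("pics/s2.png",cv2.resize(im["color"][220:340,260:420,::-1],None,fx=4,fy=4))
print(r.read_state()["wrist_force"],r.read_state()["tool_pos"])
E
```

```text
t: 5.6
tool_pos: [0.5133, -0.2567, 0.0426]
eef_rot: [[0.0, 1.0, -0.002], [1.0, -0.0, 0.001], [0.001, -0.002, -1.0]]
wrist_force: [0.1, 0.4, 0.6]
gripper_width: 0.0002
grip_force: 0.0
[-0.15816276 -0.96842563  0.95367946] [ 0.51390187 -0.25712997  0.04324051]
```

View pics/s2.png

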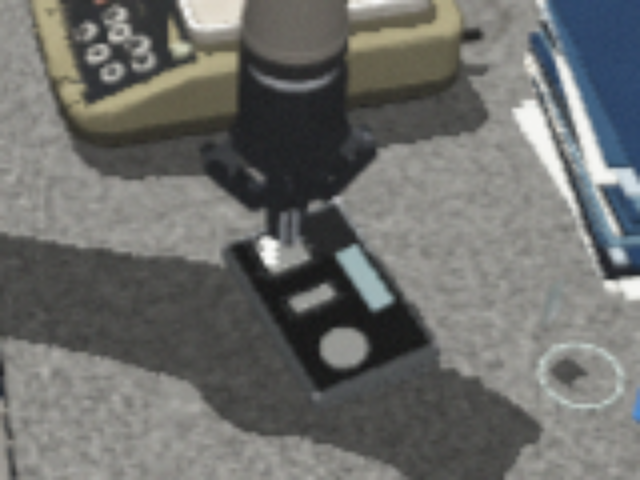

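The fingertips (about (285,240) in the crop) hover over the square zero key, and the bar key at (313,297) and round key at (345,348) are clear. Next I go down in small steps.

```bash
python3 -m jog '[0,0,0.2,0, 0,0,0.1,0, 0,0,0.05,0, 0,0,0.05,0, 0,0,0,0, 0,0,0,0]'
python3 -m jog '[0,0,0.05,0, 0,0,0.025,0, 0,0,0,0, 0,0,0,0]'
```

```text
t: 6.15
tool_pos: [0.5145, -0.2573, 0.0353]
eef_rot: [[0.0, 1.0, 0.0], [1.0, -0.0, 0.0], [0.0, 0.0, -1.0]]
wrist_force: [-1.3, -0.4, 0.4]
gripper_width: 0.0003
grip_force: 0.0
t: 6.48
tool_pos: [0.5145, -0.2573, 0.0339]
eef_rot: [[0.0, 1.0, 0.0], [1.0, -0.0, 0.0], [0.0, 0.0, -1.0]]
wrist_force: [0.2, 0.1, -0.8]
gripper_width: -0.0003
grip_force: 0.3
```

```bash
python3 -m jog '[0,0,0.025,0, 0,0,0,0, 0,0,0,0]' | grep -E "pos|wrist"
python3 -m jog '[0,0,0.025,0, 0,0,0,0, 0,0,0,0]'| grep -E "pos|wrist"
```

```text
tool_pos: [0.5146, -0.2573, 0.0335]
wrist_force: [-0.2, 0.1, 2.0]
tool_pos: [0.5147, -0.2573, 0.0331]
wrist_force: [-0.1, -0.2, 4.4]
```

```bash
python3 -m jog '[0,0,0.025,0, 0,0,0.02,0, 0,0,0,0, 0,0,0,0]' | grep -E "pos|wrist"
python3 -m jog '[0,0,0,0, 0,0,0,0, 0,0,0,0]'| grep -E "pos|wrist"
```

```text
tool_pos: [0.5147, -0.2573, 0.0324]
wrist_force: [-0.1, 0.9, 7.6]
tool_pos: [0.5147, -0.2573, 0.0325]
wrist_force: [0.2, 0.6, 7.0]
```

```bash
python3 -m jog '[0,0,0.02,0, 0,0,0,0, 0,0,0,0, 0,0,0,0, 0,0,0,0, 0,0,0,0]' | grep -E "pos|wrist"
python3 -m jog '[0,0,-0.2,0, 0,0,-0.5,0, 0,0,-1,0, 0,0,-1,0, 0,0,-1,0, 0,0,-1,0, 0,0,-1,0, 0,0,-1,0, 0,0,-1,0, 0,0,-1,0, 1,0,0,0, 1,0,0,0, 1,0,0,0, 1,0,0,0, 1,0,0,0, 1,0,0,0, 1,0,0,0, 1,0,0,0, 1,0,0,0, 1,0,0,0]' | grep -E "pos|wrist"
python3 -m jog '[1,-0.3,0,0, 1,-0.3,0,0, 1,-0.3,0,0, 1,-0.3,0,0, 1,-0.3,0,0, 1,-0.3,0,0, 1,-0.3,0,0, 1,-0.3,0,0, 1,-0.3,0,0, 1,-0.3,0,0, 1,-0.3,0,0, 1,-0.3,0,0, 1,-0.3,0,0, 1,-0.3,0,0, 1,-0.3,0,0, 1,-0.3,0,0, 1,-0.3,0,0, 1,0,0,0, 1,0,0,0, 0,0,0,0]' 1 30
```

```text
tool_pos: [0.5148, -0.2573, 0.0322]
wrist_force: [-0.3, 1.8, 8.3]
tool_pos: [0.5138, -0.0565, 0.2055]
wrist_force: [0.1, 0.3, 0.3]
t: 11.4
tool_pos: [0.4113, 0.3271, 0.2055]
eef_rot: [[-0.005, 1.0, 0.0], [1.0, 0.005, 0.002], [0.002, 0.0, -1.0]]
wrist_force: [-0.6, 0.5, -0.6]
gripper_width: 0.0852
grip_force: 0.0
```

```bash
python3 -m jog '[0.3,0.05,1,0, 0,0,1,0, 0,0,1,0, 0,0,1,0, 0,0,1,0, 0,0,1,0, 0,0,1,0, 0,0,0,0, 0,0,0,0]'
python3 - <<'E'
from h import *
im=cams.get_image("side");cv2.imwrite("pics/s3.png",cv2.resize(im["color"][100:220,210:370,::-1],None,fx=4,fy=4))
E
```

```text
t: 12.15
tool_pos: [0.413, 0.3274, 0.0651]
eef_rot: [[0.001, 1.0, -0.001], [1.0, -0.001, -0.002], [-0.002, -0.001, -1.0]]
wrist_force: [-0.6, 0.7, 0.9]
gripper_width: 0.0854
grip_force: 0.0
```

View pics/s3.png

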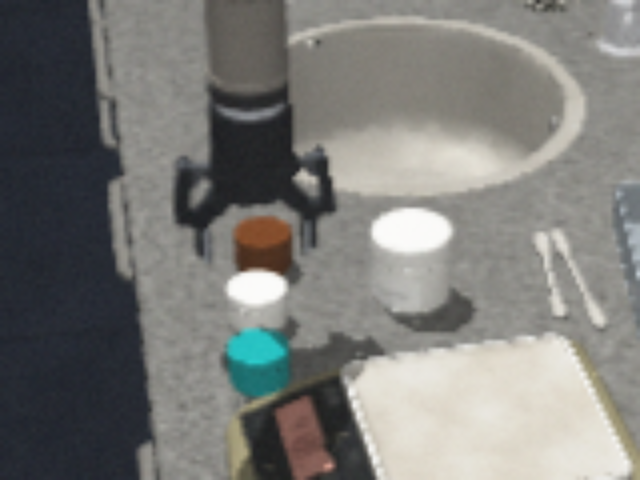

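The open fingers, at (203,250) and (308,240) in the crop, straddle the small white jar's column (top at (257,288)), and the neighbouring jars are clear. I correct y by +5.5 mm, descend and grip.

```bash
python3 -m jog '[0.28,0,0,0, 0,0,0.75,0, 0,0,0.75,0, 0,0,0.75,0, 0,0,0.7,0, 0,0,0,0, 0,0,0,0]'
python3 -m jog '[0,0,0,0, 0,0,0,0, 0,0,0,0, 0,0,0,0, 0,0,0,0, 0,0,0,0, 0,0,0,0, 0,0,0,0]' -1 30
```

```text
t: 12.78
tool_pos: [0.4138, 0.335, 0.0073]
eef_rot: [[-0.0, 1.0, 0.001], [1.0, 0.0, 0.001], [0.001, 0.001, -1.0]]
wrist_force: [0.8, -0.0, 1.1]
gripper_width: 0.0857
grip_force: 0.0
t: 13.45
tool_pos: [0.4142, 0.3352, 0.008]
eef_rot: [[0.0, 1.0, 0.001], [1.0, -0.0, 0.002], [0.002, 0.001, -1.0]]
wrist_force: [-1.2, -0.5, 6.3]
gripper_width: 0.0575
grip_force: 31.1
```

```bash
python3 -m jog '[0,0,-0.25,0, 0,0,-0.5,0, 0,0,-1,0, 0,0,-1,0, 0,0,-1,0, 0,0,-1,0, 0,0,-1,0, 0,0,-1,0, 0,0,-1,0, 0,0,-1,0, 0,0,0,0]'
python3 -m jog '[-0.5,0.25,0,0, -0.9,0.45,0,0, -0.9,0.45,0,0, -0.9,0.45,0,0, -0.9,0.45,0,0, -0.9,0.45,0,0, -0.9,0.45,0,0, -0.9,0.45,0,0, -0.9,0.45,0,0, -0.9,0.45,0,0, -0.9,0.45,0,0, -0.9,0.45,0,0, -0.9,0.45,0,0, -0.9,0.45,0,0, -0.9,0.45,0,0, -0.9,0.45,0,0, -0.9,0.45,0,0, -0.5,0.25,0,0, 0,0,0,0, 0,0,0,0]'
python3 - <<'E'
from h import *
im=cams.get_image("side");cv2.imwrite("pics/s4.png",cv2.resize(im["color"][100:260,230:410,::-1],None,fx=3.5,fy=3.5))
E
```

```text
t: 14.37
tool_pos: [0.4158, 0.3359, 0.1863]
eef_rot: [[0.001, 1.0, 0.006], [1.0, -0.001, 0.007], [0.007, 0.006, -1.0]]
wrist_force: [0.9, -0.0, -1.1]
gripper_width: 0.0574
grip_force: 32.4
t: 16.03
tool_pos: [0.5665, 0.0259, 0.1806]
eef_rot: [[0.002, 1.0, -0.002], [1.0, -0.002, 0.0], [0.0, -0.002, -1.0]]
wrist_force: [-0.6, 0.1, -0.4]
gripper_width: 0.0572
grip_force: 32.4
```

View pics/s4.png

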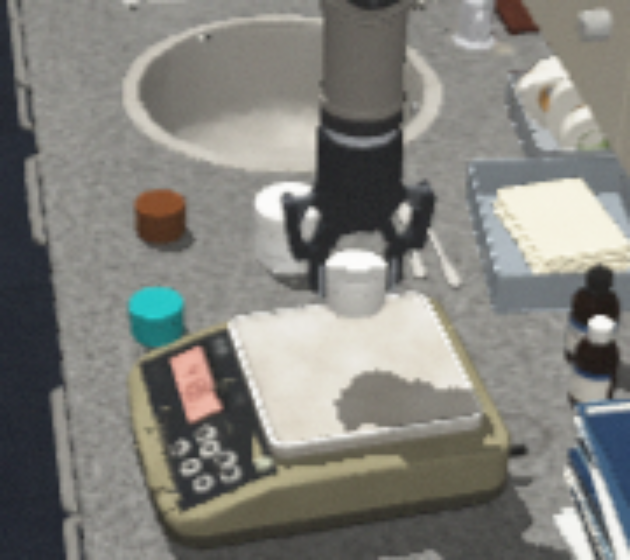

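The jar (355,280) is held upright above the pan, and the other jars are undisturbed. Lowering it now.

```bash
python3 -m jog '[0,0,0.6,0, 0,0,0.7,0, 0,0,0.7,0, 0,0,0.6,0, 0,0,0.5,0, 0,0,0.3,0, 0,0,0.15,0, 0,0,0,0, 0,0,0,0]' | grep -E "pos|wrist"
python3 -m jog '[0,0,0.05,0, 0,0,0.05,0, 0,0,0,0, 0,0,0,0]' | grep -E "pos|wrist"
```

```text
tool_pos: [0.5678, 0.0264, 0.1108]
wrist_force: [1.0, 0.2, -0.4]
tool_pos: [0.5676, 0.0263, 0.1087]
wrist_force: [-0.0, 0.3, -1.1]
```

```bash
for i in 1; do python3 -m jog '[0,0,0.05,0, 0,0,0.05,0, 0,0,0,0, 0,0,0,0]' | grep -E "pos|wrist"
python3 -m jog '[0,0,0.05,0, 0,0,0.025,0, 0,0,0,0, 0,0,0,0]' | grep -E "pos|wrist"; done
```

```text
tool_pos: [0.5673, 0.0263, 0.1064]
wrist_force: [-0.2, 0.7, -1.1]
tool_pos: [0.5673, 0.0263, 0.1049]
wrist_force: [-0.1, 0.2, -0.8]
```

```bash
python3 -m jog '[0,0,0.05,0, 0,0,0,0, 0,0,0,0]' | grep -E "pos|wrist"
python3 -m jog '[0,0,0.05,0, 0,0,0,0, 0,0,0,0]' | grep -E "pos|wrist"
```

```text
tool_pos: [0.5674, 0.0264, 0.1039]
wrist_force: [0.4, 0.6, -1.4]
tool_pos: [0.5675, 0.0263, 0.1037]
wrist_force: [-3.1, 0.0, 5.2]
```

Contact. Release, then lift off.

```bash
python3 -m jog '[0,0,0,0, 0,0,0,0, 0,0,0,0, 0,0,0,0, 0,0,0,0, 0,0,0,0, 0,0,0,0]' 1 | tail -3
python3 -m jog '[0,0,-0.3,0, 0,0,-0.6,0, 0,0,-1,0, 0,0,-1,0, 0,0,-1,0, 0,0,-1,0, 0,0,-1,0, 0,0,0,0]'
python3 -m jog '[-1,0,0,0, -1,0,0,0, -1,0,0,0, -1,0,0,0, -1,0,0,0, -1,0,0,0, -1,0,0,0, -1,0,0,0, -1,0,0,0, -1,0,0,0, -1,0,0,0, -1,0,0,0, -1,0,0,0, -1,0,0,0, -1,0,0,0, -1,0,0,0, -1,0,0,0, -1,0,0,0, -0.8,0,0,0, 0,0,0,0]' -1
python3 - <<'E'
from h import *
im=cams.get_image("top");W=cloud(im);c=im["color"].astype(int)
m=(W[...,2]>.125)&(W[...,2]<.145);m[:,:290]=0;m[:,362:]=0;m[:160]=0;m[232:]=0
print(m.sum(),W[m].mean(0),np.ptp(W[m],axis=0))
cv2.imwrite("pics/t5.png",cv2.resize(im["color"][130:280,180:500,::-1],None,fx=2.4,fy=2.4))
E
```

```text
wrist_force: [-0.4, 1.1, -0.6]
gripper_width: 0.0854
grip_force: 0.0
t: 19.58
tool_pos: [0.5704, 0.026, 0.2265]
eef_rot: [[0.001, 1.0, 0.009], [1.0, -0.001, 0.002], [0.002, 0.009, -1.0]]
wrist_force: [0.9, 0.2, 0.6]
gripper_width: 0.085
grip_force: 0.0
t: 21.25
tool_pos: [0.5655, -0.3542, 0.2214]
eef_rot: [[0.006, 1.0, -0.001], [1.0, -0.006, -0.003], [-0.003, -0.001, -1.0]]
wrist_force: [-1.4, -0.3, -0.5]
gripper_width: -0.0001
grip_force: 0.0
332 [0.56780892 0.02465686 0.13552222] [0.05731778 0.05662702 0.01730636]
```

View pics/t5.png

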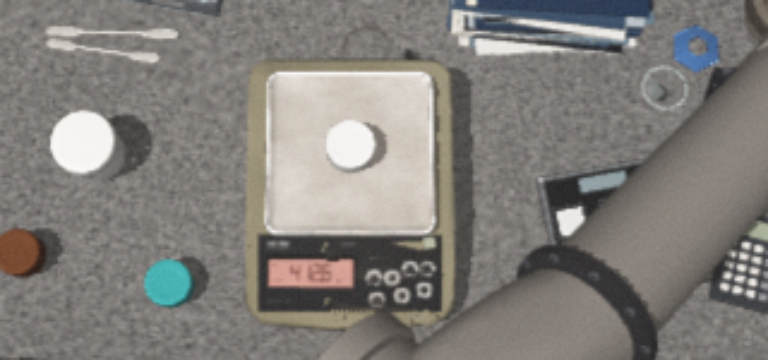

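The jar stands centred on the pan at (351,145) in the crop, measured at (0.568, 0.0247) with its top at 0.1355. The big jar and the beaker (663,88) have not moved. Now the tare key.

```bash
python3 -m jog '[0,-0.7,0,0, 0,-0.7,0,0, 0,0,1,0, 0,0,1,0, 0,0,1,0, 0,0,1,0, 0,0,1,0, 0,0,1,0, 0,0,1,0, 0,0,0.7,0, 0,0,0.5,0, 0,0,0.4,0, 0,0,0.2,0, 0,0,0,0, 0,0,0,0]'
```

```text
t: 22.55
tool_pos: [0.5398, -0.35, 0.0456]
eef_rot: [[0.0, 1.0, 0.001], [1.0, -0.0, -0.0], [-0.0, 0.001, -1.0]]
wrist_force: [-1.0, -0.2, 0.8]
gripper_width: 0.0004
grip_force: 0.0
```

```bash
python3 -m jog '[-0.18,-0.12,0.2,0, 0,0,0.15,0, 0,0,0.1,0, 0,0,0.05,0, 0,0,0,0, 0,0,0,0]' | grep -E "pos|wrist"
python3 -m jog '[0,0,0.025,0, 0,0,0.025,0, 0,0,0,0, 0,0,0,0]'| grep -E "pos|wrist"
```

```text
tool_pos: [0.537, -0.3532, 0.0349]
wrist_force: [0.2, -0.3, 1.0]
tool_pos: [0.537, -0.3532, 0.034]
wrist_force: [-0.1, -0.3, 0.2]
```

```bash
python3 -m jog '[0,0,0.025,0, 0,0,0.025,0, 0,0,0,0, 0,0,0,0]'| grep -E "pos|wrist"
python3 -m jog '[0,0,0.025,0, 0,0,0,0, 0,0,0,0]'| grep -E "pos|wrist"
```

```text
tool_pos: [0.5371, -0.3533, 0.0332]
wrist_force: [0.1, -0.3, 2.8]
tool_pos: [0.5372, -0.3533, 0.0328]
wrist_force: [-0.7, 1.2, 4.4]
```

```bash
python3 -m jog '[0,0,0.025,0, 0,0,0.025,0, 0,0,0,0, 0,0,0,0, 0,0,0,0, 0,0,0,0]'| grep -E "pos|wrist"
python3 -m jog '[0,0,0.01,0, 0,0,0,0, 0,0,0,0, 0,0,0,0, 0,0,0,0]'| grep -E "pos|wrist"
python3 -m jog '[0,0,-0.2,0, 0,0,-0.5,0, 0,0,-1,0, 0,0,-1,0, 0,0,-1,0, 0,0,-1,0, 0,0,-1,0, 0,0,-1,0, 0,0,0,0, 0,0,0,0, 0,0,0,0]'| grep -E "^t|pos|wrist"
python3 - <<'E'
from h import *
im=cams.get_image("top");W=cloud(im)
m=(W[...,2]>.125)&(W[...,2]<.145);m[:,:290]=0;m[:,362:]=0;m[:160]=0;m[232:]=0
print(m.sum(),W[m].mean(0))
E
```

```text
tool_pos: [0.5373, -0.3533, 0.0323]
wrist_force: [-1.3, 2.4, 7.5]
tool_pos: [0.5373, -0.3533, 0.0322]
wrist_force: [-1.4, 1.1, 8.0]
t: 25.8
tool_pos: [0.5365, -0.3528, 0.1644]
wrist_force: [0.0, 0.5, -1.0]
326 [0.56814586 0.02461102 0.1356024 ]
```

```bash
python3 -c "
from station import r
print(r.hand_in())"
```

```text
the job is handed in; nothing more can be done
None
```

The job is handed in at about 26 s: I pressed the zero key to about 8 N with the pan empty, set the small white jar down about 1 mm from the pan's centre and let go, then pressed the tare key to about 8 N; no verdict was returned.

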